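# Run the camera carriage to the end stop of its test rail

## Robot

A 6-joint arm with a two-finger parallel gripper is mounted at the origin on the work surface. World frame = base frame: x ahead of the robot, y to its left, z up, the work surface at z = 0. Lengths are in mm, angles in degrees, forces in N, time in s.
With the tool pointing down it reaches from about 300 to 850 mm from the base axis. Payload 4.2 kg.
Tool frame: the origin (TCP) lies on the centre line of the jaws, within the pads' length; the fingertips stand 14 mm ahead of it and the grasp point (between the pads) lies 5 mm behind it; z points along the fingers, y is the line along which they close (so a half turn about z gives the same grasp; the last joint's range is limited). The gripper opens to 91 mm and grips with 3 to 60 N. Pads are 32 mm wide; open, the fingers measure 118 mm over their backs; the gripper's body (76 mm by 178 mm) begins 60 mm behind the grasp point.
Start: joints at [62.281, 18.312, 89.639, -0, 72.044, -1.146], TCP at [257.231, 514.273, 202.376] pointing down, gripper open.
Joint ranges: [-177.97, 177.97], [-48.28, 115.42], [12.27, 149.76], [-77.06, 257.06], [2.81, 150.46], [-146.56, 146.56]. Speed limits (degrees/s): [147.25, 147.25, 180, 180, 180, 180].

## Interface

Orientations are given as [roll, pitch, yaw] about the fixed x, y, z axes, in that order (R = Rz(yaw) Ry(pitch) Rx(roll)).
In Python, from workcell import env gives the robot as it stands.
- The arm moves only by the tool arm_command, never from a script. Its argument "motion" is a list of rows, each an object with "offset": the shift along the tool's x, y, z in m, a list of three; "spin": the turn about the tool's z in rad. In form: [{"offset": [tx, ty, tz], "spin": spin}, ...]. A call has 1 to 5 rows; each row shifts and turns the commanded pose from where the row before left it, along the tool's axes as they then stand; what a row does not reach is not made up. A row lasts 1/8 s, in which the tool goes at most 62.5 mm and 10.7 degrees, less where a joint would pass 70% of its speed; a pose out of reach is approached as far as the arm can. A call with a gripper value outside its range is refused whole. "jaw" is the finger opening in m, from 0 to 0.0912, set as the call begins (left out, the last holds). The fingers move at their own pace and stop on an object; "newtons" is the grip in N (left out, the last holds). Time passes only in rows, so rows that do not move let the fingers close. It gives the time, the measured TCP pose, the force, the opening and the grip force at its end, in the units of the state.
- env.state(): the state, without advancing time (a new reading comes with each control period).
- env.grab_frame(name): name is "scene" or "top"; returns (picture, depth): 384x512x3 uint8, blue, green, red; 384x512 float32, mm along the optical axis (not along the pixel's ray), 0 where there is no reading.
- env.camera_model(name): a dict with "fx", "fy", "cx", "cy" (pixels), "k1" (the pictures are not rectified: a ray, as slopes to the right and down, at radius r is drawn at 1 + k1 r^2 times it, then the intrinsics apply), "eye" and "rotation" of the camera in the world. Camera axes: x right, y down, z forward; pixel columns grow to the right and rows downward; lengths in mm; the calibration is good to about 2 mm. A picture is of the moment at which its call begins. camera_model takes no time and is no camera call.
- env.job_done(): hands the job in; it is judged then, once.
Trained networks look in the newest picture that a camera, given by its name, has taken for a name from the list of things; names that differ only in an ending like _2 or _b are one class to them, and where a whole thing is asked for, a point or a joint stands for the part that bears it (a point fixed in the world has none). Each returns a list of dicts, best first, with "score" (0 to 1); they miss things now and then, are a little off and sometimes report something else, mostly with a low value. They report only what shows in the picture. A call takes as long as a camera call.
- env.boxes_of(camera, target): "bbox" ([left, top, right, bottom] in pixels, round what is visible of it).
- env.pinpoint(camera, target): "location" ([column, row] in pixels: a listed point, or the origin of a listed thing).
The state is a dict: "time_s": time; "qpos": joint angles; "qvel": joint speeds; "effort": joint torques, N m; "ee_pos": TCP position; "ee_rot": TCP orientation; "force": force on the tool from outside, world axes, zero at the start; "torque": the same for the moment, N m; "gripper_width": finger opening in mm; "gripper_force": force on a finger pad.
Only numpy, scipy, OpenCV 4.12 (cv2) and the standard library are available. Lean on these libraries where they do the work, as an engineer would, in place of code of your own. Each camera call takes 0.05 s, during which the arm holds its last target. There are 200 camera calls.

## Task

The camera carriage on the test rail is locked. With the fingertips, press the ribbed lock button on the carriage down and keep it down while you push the carriage along the rail until it is fully home against the end stop; then let the button come up so that the carriage locks there, and move clear. Do not push on the camera, and leave the loose things on the bench where they are.

Things in the scene. Friction and masses are not known exactly. Their poses are not given: they have to be found in the camera images.
- rail: Camera test rail fixed to the bench, 86 x 400 mm base plate with two steel rods. Origin: centre of its underside. Runs along its own y axis; +y points to the end stop (dark steel block over the full width, 50 mm high, two round rubber bumpers). The other end has only a low aluminium rod holder (32 mm high). z is up.
- stop_face (a point): Point on the rail at the face of the end stop's bumpers, mid-width, 40 mm above the bench. The carriage's leading edge meets it at the end of the travel.
- carriage (a joint): Position of the grey carriage along the rail (m), growing towards the end stop: 0.200 against it. Carriage 140 mm long, 80 mm wide, top 42 mm above the bench, about 0.8 kg with the camera; 1 to 2 N of drag once unlocked. A toothed lock (16 mm pitch) holds it, with up to 4 mm of play, whenever the button is up.
- button (a joint): How far the lock button is pressed (m): 0 up (locked), 0.006 fully down; a spring returns it. It starts to move at about 2.5 N and takes about 5 N to press fully down; the lock is free from 3 mm down. Let go against the end stop, it comes fully up; let go elsewhere, it may stay part down on a tooth.
- button_top (a point): Centre of the top of the lock button: ribbed grey plate on the carriage's leading half, 46 mm along the rail, 36 mm across, 58 mm above the bench when up. Two upright cross bars of the carriage flank it, 25 mm either side of this point along the rail, 56 mm wide, 6 mm thick, 12 mm higher than the button. A tip on the button can push the cross bar towards the stop, or drag by friction.
- carriage_mid (a point): Centre of the carriage's top face, 42 mm above the bench; moves with the carriage.
- camera: White gimbal camera mounted on the carriage's trailing half, 48 mm across, its top 100 mm above the bench, its centre 68 mm behind the button's (away from the end stop). Origin at the centre of its foot. Delicate: not to be pushed.
- battery: Black flight battery pack, 36 x 75 x 27 mm block. Loose on the bench near the rail; origin at its underside, centre. Leave where it is.
- motor: Small brushless motor, 32 mm across, 38 mm tall, standing. Loose on the bench near the rail; origin at its underside, centre. Leave where it is.
- lens: Spare lens, black cylinder 38 mm across, 36 mm tall, standing. Loose on the bench near the rail; origin at its underside, centre. Leave where it is.
- propeller: Black two-blade propeller lying flat, 138 mm long, 8 mm thick. Loose on the bench near the rail; origin at its underside, centre. Leave where it is.
- driver: Screwdriver 150 mm long, lying. Loose on the bench near the rail; origin at its underside near the middle of the tool. Leave where it is.
- screw_jar: Clear jar with steel lid, 44 mm across, 50 mm tall, standing. Loose on the bench near the rail; origin at its underside, centre. Leave where it is.
- standoff: Aluminium standoff, 28 mm across at the top, 49 mm tall, standing. Loose on the bench near the rail; origin at its underside, centre. Leave where it is.

How it is judged (in metres and radians):
On the way, in this order (a step that is already met when the one before it is completed fails the run):
1. the lock button is pressed down with the carriage still where it stood (value of joint button above 0.003 m and distance of carriage_mid from where it was at the start of the episode below 0.015 m), for 0.1 s.
2. the carriage is against the end stop with the button still held down (value of joint carriage above 0.195 m and value of joint button above 0.003 m), for 0.1 s.
At the end, for the whole second after the job is handed in: the carriage stands still within 5 mm of the end stop, with the lock button up (within 1 mm), so locked there (value of joint carriage between 0.195 and 0.203 m and value of joint button below 0.001 m and velocity of joint carriage between -0.005 and 0.005 m/s); the robot touches nothing.
It fails at once if the camera is pushed with more than 3 N (contact force between any of the fingers, the arm and camera above 3 N).
It fails at once if a loose thing on the bench is lifted or moved by more than 20 mm (distance of any of battery, motor, lens, propeller, driver, screw_jar, standoff from where it was at the start of the episode above 0.02 m).
It also fails if it takes over 35 s, if anything falls off the work surface, if the arm or the gripper's body presses on something with over 40 N, if the wrist force passes 120 N, or if a joint passes its speed limit or range.

## Working session

There is one attempt and no reset: what is moved stays moved. The work goes in short steps, Python scripts to look and compute and a tool call to move; the robot and the scene stay as the last step left them, time stands still between calls to the robot, and variables do not carry over. Pictures are saved under pics/ and viewed, at most 10 in all, crops included, and the job is handed in when it is done.

Besides the shell and the picture viewer there is one more tool, called by a JSON object that holds its "op" and its "data", one argument or row to a line. arm_command: Moves the arm, as the interface text tells. Its arguments: {"type":"object","properties":{"motion":{"type":"array"},"jaw":{"type":"number"},"newtons":{"type":"number"}},"required":["motion"]}

```bash
mkdir -p pics; cat > h.py <<'E'
import numpy as np, cv2
from workcell import env
def ray(cam,px):
    m=env.camera_model(cam); d=np.array([(px[0]-m['cx'])/m['fx'],(px[1]-m['cy'])/m['fy']]); u=d.copy()
    for _ in range(20): u=d/(1+m['k1']*(u@u))
    return np.array(m['eye'],float), np.array(m['rotation'],float)@np.array([u[0],u[1],1.])
def atz(cam,px,z):
    e,r=ray(cam,px); return e+r*(z-e[2])/r[2]
def atd(cam,px,dep):
    e,r=ray(cam,px); return e+r*dep[int(round(px[1])),int(round(px[0]))]
E
python3 - <<'E'
from h import *
for c in ('top','scene'):
    p,d=env.grab_frame(c); cv2.imwrite(f'pics/{c}1.png',p)
    print(c,np.round(env.camera_model(c)['eye']))
    for n,z in (('button_top',58),('carriage_mid',42),('stop_face',40),('camera',42),('rail',0)):
        for r in env.pinpoint(c,n)[:2]:
            print(n,np.round(r['location']),round(r['score'],2),np.round(atz(c,r['location'],z)),np.round(atd(c,r['location'],d)))
print(env.state())
E
```

```text
top [ 402.   28. 1306.]Traceback (most recent call last):
  File "<stdin>", line 7, in <module>
  File "h.py", line 8, in atz
    e,r=ray(cam,px); return e+r*(z-e[2])/r[2]
                                         ~^^^
IndexError: invalid index to scalar variable.
```

```bash
sed -i "s/np.array(m\['rotation'\],float)@/Rotation.from_euler('xyz',m['rotation'],degrees=True).as_matrix()@/; 1a from scipy.spatial.transform import Rotation" h.py
python3 - <<'E'
from h import *
for c in ('top','scene'):
    p,d=env.grab_frame(c); cv2.imwrite(f'pics/{c}1.png',p)
    print(c,env.camera_model(c))
    for n,z in (('button_top',58),('carriage_mid',42),('stop_face',40),('camera',42),('rail',0)):
        for r in env.pinpoint(c,n)[:2]:
            print(n,np.round(r['location']),round(r['score'],2),np.round(atz(c,r['location'],z)),np.round(atd(c,r['location'],d)))
print(env.state())
E
```

```text
top {'fx': 473.1459208664811, 'fy': 473.1459208664811, 'cx': 253.3182015459732, 'cy': 185.9858480553022, 'k1': -0.15308302896026216, 'eye': array([ 401.97449899,   28.45639729, 1305.59559116]), 'rotation': array([-170.75856808,    0.3709143 ,  -90.10536464])}
button_top [248. 198.] 0.58 [572.  52.  58.] [572.  52.  60.]
camera [270. 200.] 0.81 [571.  -8.  42.] [563.  -6.  98.]
camera [248. 200.] 0.6 [569.  51.  42.] [567.  51.  53.]
rail [257. 201.] 0.31 [572.  27.   0.] [563.  28.  71.]
scene {'fx': 463.8381677500514, 'fy': 463.8381677500514, 'cx': 251.7242350515052, 'cy': 193.22118596846522, 'k1': -0.056905489982278186, 'eye': array([1070.5808982 , -337.97620625,  774.18200778]), 'rotation': array([-140.02006463,    0.81925743,   49.96358674])}
button_top [246. 178.] 0.51 [564.  57.  58.] [564.  57.  58.]
carriage_mid [238. 190.] 0.7 [570.  32.  42.] [585.  21.  65.]
stop_face [313. 144.] 0.83 [571. 249.  40.] [572. 247.  42.]
stop_face [238. 194.] 0.16 [575.  28.  40.] [583.  22.  52.]
camera [216. 199.] 0.9 [558. -17.  42.] [582. -32.  77.]
rail [254. 194.] 0.68 [571.  75.   0.] [600.  50.  46.]
{'time_s': 0.7, 'qpos': array([ 6.22809763e+01,  1.83081976e+01,  8.96385526e+01,  5.24085944e-04,
        7.20419430e+01, -1.14644713e+00]), 'qvel': array([-0.01682338, -0.08003656,  0.09416653,  0.02301298,  0.10622179,
        0.03941226]), 'effort': array([ 7.16480336e-04, -4.12215185e+01, -2.32195097e+01,  7.29188346e-02,
        3.76179290e-02,  1.04403398e-05]), 'ee_pos': array([257.23066762, 514.28766041, 202.4161151 ]), 'ee_rot': array([ 1.79988685e+02, -2.72259237e-04,  1.53427262e+02]), 'force': array([-0.05088195, -0.33353306, -0.4332571 ]), 'torque': array([-0.01504427, -0.02385412,  0.03476568]), 'gripper_force': 0.0, 'gripper_width': 90.91683442907642}
```

View pics/top1.png

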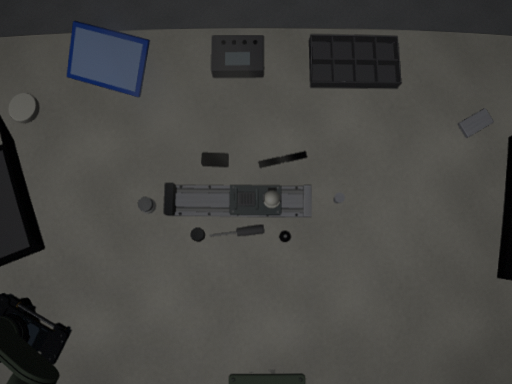

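View pics/scene1.png

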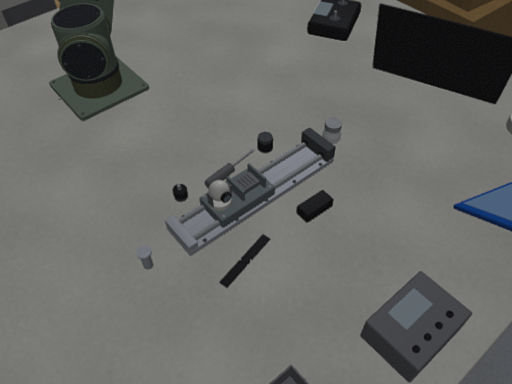

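```bash
python3 - <<'E'
from h import *
c='top'; p,d=env.grab_frame(c)
P=np.array([[atd(c,(u,v),d) for u in range(150,330)] for v in range(170,230)])
Z=P[...,2]
m=((Z>6)).astype(np.uint8)
n,l,s,ce=cv2.connectedComponentsWithStats(m)
for i in range(1,n):
    if s[i,4]>40:
        q=P[l==i]; r=cv2.minAreaRect(q[:,:2].astype(np.float32)); print(s[i],np.round(q.mean(0)),[np.round(x,1) for x in r], np.round(q[:,2].max()))
i=1+np.argmax(s[1:,4]); q=P[l==i]
# medial line by y bins, heights
for y in range(-120,290,10):
    b=q[(abs(q[:,1]-y)<5)]
    if len(b): print(y,np.round([b[:,0].min(),b[:,0].max(),(b[:,0].min()+b[:,0].max())/2,np.percentile(b[:,2],90),np.median(b[abs(b[:,0]-571)<12][:,2])],1))
k=cv2.resize(p[165:245,135:345],None,fx=3.8,fy=3.8,interpolation=cv2.INTER_CUBIC); cv2.imwrite('pics/crop1.png',cv2.convertScaleAbs(k,alpha=1.8))
E
```

```text
Traceback (most recent call last):
  File "h.py", line 11, in atd
    e,r=ray(cam,px); return e+r*dep[int(round(px[1])),int(round(px[0]))]
        ~~~^^^^^^^^
  File "h.py", line 5, in ray
    m=env.camera_model(cam); d=np.array([(px[0]-m['cx'])/m['fx'],(px[1]-m['cy'])/m['fy']]); u=d.copy()
ValueError: time passes only in moves, steps and waits
```

Cache the camera model.

```bash
sed -i "s/m=env.camera_model(cam);/m=cm(cam);/; 3a import functools\ncm=functools.lru_cache(env.camera_model)" h.py
python3 - <<'E'
from h import *
c='top'; p,d=env.grab_frame(c)
P=np.array([[atd(c,(u,v),d) for u in range(150,330)] for v in range(170,230)])
Z=P[...,2]
m=((Z>6)).astype(np.uint8)
n,l,s,ce=cv2.connectedComponentsWithStats(m)
for i in range(1,n):
    if s[i,4]>40:
        q=P[l==i]; r=cv2.minAreaRect(q[:,:2].astype(np.float32)); print(s[i],np.round(q.mean(0)),[np.round(x,1) for x in r], np.round(q[:,2].max()))
i=1+np.argmax(s[1:,4]); q=P[l==i]
for y in range(-120,290,10):
    b=q[(abs(q[:,1]-y)<5)]
    if len(b): print(y,np.round([b[:,0].min(),b[:,0].max(),(b[:,0].min()+b[:,0].max())/2,np.percentile(b[:,2],90),np.median(b[abs(b[:,0]-571)<12][:,2])],1))
k=cv2.resize(p[165:245,135:345],None,fx=3.8,fy=3.8,interpolation=cv2.INTER_CUBIC); cv2.imwrite('pics/crop1.png',cv2.convertScaleAbs(k,alpha=1.8))
E
```

```text
[  13   13  149   35 4644] [570.  80.  39.] [array([513.4,  87.5]), array([413.3, 217.3]), np.float64(87.4)] 1306.0
[ 0 28  6 15 73] [555. 309.  49.] [array([475.6, 182.8]), array([340.2,  34.7]), np.float64(58.7)] 1306.0
[ 86  54  28   6 122] [498.  41.  22.] [array([499.5,  47.2]), array([14.9, 73.8]), np.float64(0.1)] 31.0
-120 [528.2 612.7 570.4  33.8  30.7]
-110 [528.2 612.  570.1  35.1  31.3]
-100 [528.6 611.8 570.2  34.   21.9]
-90 [528.4 612.3 570.3  27.4  13.2]
-80 [528.7 612.2 570.5  28.1  14. ]
-70 [526.5 612.7 569.6  28.8  13.8]
-60 [528.7 615.  571.8  27.   13.6]
-50 [528.6 615.3 572.   27.9  14.1]
-40 [528.9 615.7 572.3  44.6  35.7]
-30 [529.3 611.  570.1  93.   88.4]
-20 [529.2 610.7 569.9  98.2  97.2]
-10 [531.1 610.7 570.9  99.4  98.5]
0 [529.4 610.9 570.1  95.7  93.9]
10 [531.4 610.4 570.9  83.8  80.5]
20 [531.5 610.6 571.1  44.6  41.8]
30 [ 402.   610.6  506.3 1305.6   66.9]
40 [531.3 611.2 571.3  59.8  57.9]
50 [531.7 611.4 571.6  59.3  58.2]
60 [531.6 611.2 571.4  58.9  56.8]
70 [531.6 610.6 571.1  59.8  58.4]
80 [531.6 621.9 576.7  71.1  65.8]
90 [531.6 614.  572.8  44.9  42.1]
100 [531.6 615.7 573.7  43.2  39.2]
110 [531.5 615.3 573.4  28.2  14.2]
120 [531.9 615.9 573.9  30.   12.9]
130 [531.8 615.7 573.8  26.8  13.4]
140 [531.6 615.1 573.3  28.2  14. ]
150 [531.7 615.7 573.7  28.9  13.1]
160 [531.5 615.3 573.4  28.5  13.4]
170 [531.6 616.  573.8  29.3  13.8]
180 [532.  615.6 573.8  28.2  14. ]
190 [531.8 615.8 573.8  28.2  13. ]
200 [531.6 619.5 575.6  29.1  13.8]
210 [532.  619.4 575.7  27.8  13.6]
220 [531.8 615.9 573.9  27.9  14.3]
230 [532.4 618.6 575.5  29.8  14.6]
240 [531.8 618.6 575.2  28.1  13.4]
250 [532.2 619.6 575.9  48.4  15.4]
260 [532.2 615.8 574.   53.   49.6]
270 [532.1 616.1 574.1  52.6  49.7]
280 [532.3 615.6 573.9  52.1  48.7]
```

View pics/crop1.png

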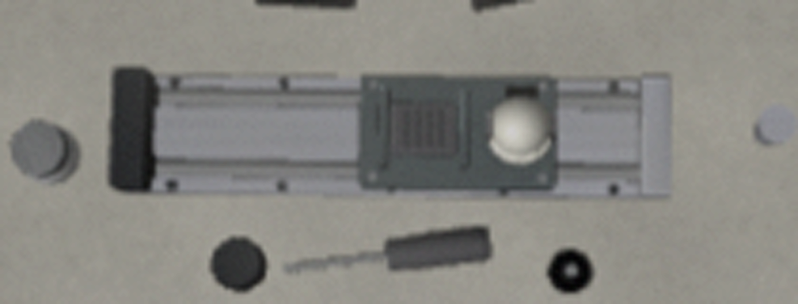

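{"op": "arm_command", "data": {
  "motion": [
    {"offset":[0,0,0],"spin":-0.15},
    {"offset":[0,0,0],"spin":-0.15},
    {"offset":[0,0,0],"spin":-0.154},
    {"offset":[-0.03,-0.05,0],"spin":0},
    {"offset":[-0.03,-0.05,0],"spin":0}
  ],
  "jaw": 0,
  "newtons": 20
}}

```text
time_s: 1.42
ee_pos: [316.7, 412.9, 202.2]
ee_rot: [180.0, 0.0, 179.6]
force: [0.7, 0.0, 0.2]
gripper_width: 44.1
gripper_force: 0.0
```

{"op": "arm_command", "data": {
  "motion": [
    {"offset":[-0.035,-0.05,0],"spin":0},
    {"offset":[-0.035,-0.05,0],"spin":0},
    {"offset":[-0.035,-0.05,0],"spin":0},
    {"offset":[-0.035,-0.05,0],"spin":0},
    {"offset":[-0.035,-0.05,0],"spin":0}
  ]
}}

```text
time_s: 2.05
ee_pos: [489.8, 160.3, 202.6]
ee_rot: [180.0, 0.1, 179.4]
force: [0.3, 0.4, 0.1]
gripper_width: 0.2
gripper_force: 0.0
```

{"op": "arm_command", "data": {
  "motion": [
    {"offset":[-0.04,-0.05,0],"spin":0},
    {"offset":[-0.04,-0.05,0],"spin":0},
    {"offset":[-0.001,-0.005,0.03],"spin":0},
    {"offset":[0,0,0.03],"spin":0},
    {"offset":[0,0,0.01],"spin":0}
  ]
}}

```text
time_s: 2.68
ee_pos: [565.8, 58.3, 130.6]
ee_rot: [-180.0, -0.2, 179.4]
force: [-0.4, -0.1, 0.7]
gripper_width: 0.8
gripper_force: 0.0
```

```bash
python3 - <<'E'
from h import *
print(np.round(env.state()['ee_pos'],1))
p,d=env.grab_frame('scene')
print([(np.round(r['location'],1),round(r['score'],2),np.round(atz('scene',r['location'],58),1)) for r in env.pinpoint('scene','button_top')])
k=cv2.resize(p[100:260,150:350],None,fx=3.7,fy=3.7,interpolation=cv2.INTER_CUBIC); cv2.imwrite('pics/s2.png',cv2.convertScaleAbs(k,alpha=1.6))
E
```

```text
[565.8  58.3 130.6]
[(array([240.9, 178.9]), 0.56, array([559.9,  48.4,  58. ]))]
```

View pics/s2.png

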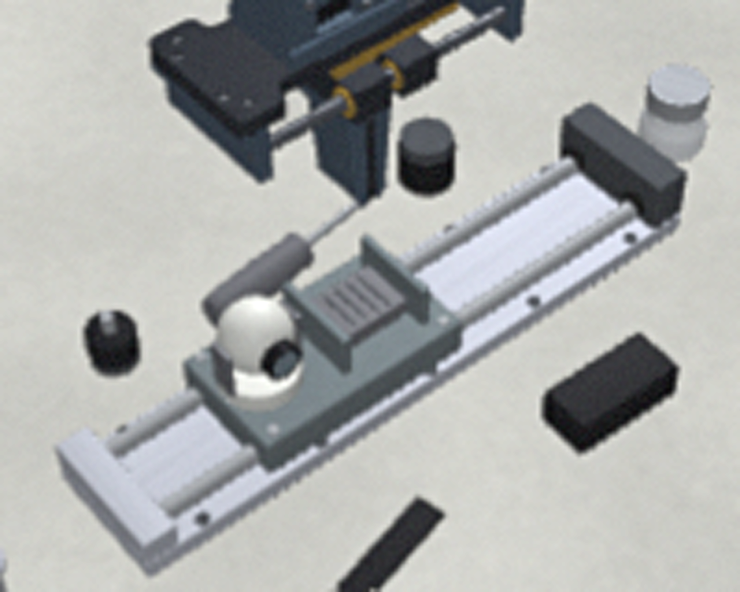

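```bash
python3 - <<'E'
from h import *
f=lambda a:(150+a[0]/3.7-.36,100+a[1]/3.7-.36)
print('button',np.round(atz('scene',f((361,304)),58),1))
print('bars',np.round(atz('scene',f((396,272)),70),1),np.round(atz('scene',f((317,324)),70),1))
print('tip',np.round(atz('scene',f((352,190)),116.6),1))
E
```

```text
button [574.6  53.2  58. ]
bars [577.4  76.5  70. ] [578.5  19.4  70. ]
tip [548.6  70.1 116.6]
```

{"op": "arm_command", "data": {
  "motion": [
    {"offset":[-0.006,-0.0045,0],"spin":0},
    {"offset":[0,0,0.025],"spin":0},
    {"offset":[0,0,0.018],"spin":0},
    {"offset":[0,0,0.008],"spin":0},
    {"offset":[0,0,0],"spin":0}
  ]
}}

```text
time_s: 3.4
ee_pos: [573.4, 54.1, 81.8]
ee_rot: [180.0, 0.0, 179.5]
force: [-0.7, 0.2, 0.4]
gripper_width: 0.7
gripper_force: 0.0
```

{"op": "arm_command", "data": {
  "motion": [
    {"offset":[0,0,0.006],"spin":0},
    {"offset":[0,0,0.004],"spin":0},
    {"offset":[0,0,0.002],"spin":0},
    {"offset":[0,0,0],"spin":0}
  ]
}}

```text
time_s: 3.9
ee_pos: [572.8, 54.0, 69.3]
ee_rot: [180.0, -0.0, 179.4]
force: [-0.3, 0.5, -0.1]
gripper_width: 0.4
gripper_force: 0.0
```

{"op": "arm_command", "data": {
  "motion": [
    {"offset":[0,0,0.002],"spin":0},
    {"offset":[0,0,0],"spin":0}
  ]
}}

```text
time_s: 4.15
ee_pos: [572.7, 54.0, 67.2]
ee_rot: [180.0, -0.0, 179.4]
force: [0.7, 0.1, 0.1]
gripper_width: 0.5
gripper_force: 0.0
```

```bash
python3 - <<'E'
from h import *
p,d=env.grab_frame('scene')
s=env.state();print(np.round(s['ee_pos'],1),np.round(s['force'],2),np.round(s['torque'],2))
k=cv2.resize(p[120:240,180:330],None,fx=4.9,fy=4.9,interpolation=cv2.INTER_CUBIC); cv2.imwrite('pics/s3.png',cv2.convertScaleAbs(k,alpha=1.6))
E
```

```text
[572.8  54.   67.3] [-0.02 -0.19  0.66] [0.01 0.03 0.  ]
```

View pics/s3.png

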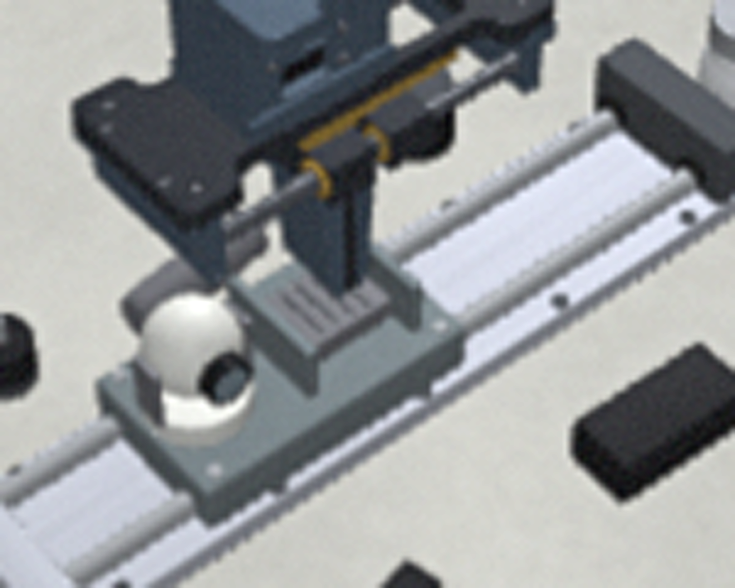

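```bash
python3 - <<'E'
from h import *
m=env.camera_model('scene');R=Rotation.from_euler('xyz',m['rotation'],degrees=True).as_matrix()
def proj(P):
    c=R.T@(np.array(P)-m['eye']);u=c[:2]/c[2];u=u*(1+m['k1']*(u@u));return (m['fx']*u[0]+m['cx'],m['fy']*u[1]+m['cy'])
for n,P in dict(tipA=(589,67.5,53.3),tipB=(589,40.5,53.3),tipC=(557,40.5,53.3),but=(572,54,58),stop=(573.5,249,50)).items():
    q=proj(P);print(n,np.round([(q[0]-180+.4)*4.9,(q[1]-120+.4)*4.9]))
f=lambda a:(180+a[0]/4.9-.4,120+a[1]/4.9-.4)
for z in (53,60,70): print(z,np.round(atz('scene',f((345,292)),z)),np.round(atz('scene',f((375,283)),z)))
d=env.grab_frame('scene')[1]
for a in ((300,320),(330,325),(345,270),(335,270),(365,270),(365,305)): print(a,np.round(atd('scene',f(a),d),1))
E
```

```text
tipA [379. 315.]
tipB [330. 347.]
tipC [282. 303.]
but [329. 300.]
stop [659. 106.]
53 [569.  65.  53.] [574.  78.  53.]
60 [574.  61.  60.] [579.  74.  60.]
70 [581.  55.  70.] [586.  68.  70.]
(300, 320) [572.6  37.9  57.9]
(330, 325) [585.5  43.6  61.8]
(345, 270) [588.1  50.2  93.1]
(335, 270) [589.7  43.8  99. ]
(365, 270) [590.2  59.   88.5]
(365, 305) [584.6  63.3  58.9]
```

```bash
python3 - <<'E'
from h import *
f=lambda a:(180+a[0]/4.9-.4,120+a[1]/4.9-.4)
d=env.grab_frame('scene')[1]
for x in (335,350,365):
  for v in range(172,184): 
    q=(f((x,0))[0],v); print(x,v,np.round(atd('scene',q,d),1))
print('body')
for a in ((205,270),(213,278),(220,270),(190,220),(110,130),(190,205)): print(a,np.round(atd('scene',f(a),d),1))
print(env.state()['qpos'],env.state()['gripper_width'])
E
```

```text
335 172 [590.1  43.7 107.3]
335 173 [588.3  45.  101.9]
335 174 [589.2  44.3 100.3]
335 175 [589.8  43.7  98.4]
335 176 [589.5  43.9  95. ]
335 177 [589.4  43.8  92.1]
335 178 [588.6  44.4  88. ]
335 179 [589.7  43.5  86.6]
335 180 [589.   44.   82.6]
335 181 [573.   56.5  56.7]
335 182 [574.5  55.3  55.8]
335 183 [577.1  53.2  56.4]
350 172 [587.5  53.4  98.3]
350 173 [589.1  52.1  97.6]
350 174 [587.9  53.1  92.9]
350 175 [588.7  52.3  91.2]
350 176 [590.3  51.   90.5]
350 177 [588.7  52.2  85.4]
350 178 [588.8  52.   82.6]
350 179 [588.5  52.2  79.2]
350 180 [576.2  62.1  58.4]
350 181 [579.   59.8  59.3]
350 182 [579.4  59.4  56.9]
350 183 [583.9  55.8  60.4]
365 172 [590.3  59.   96.6]
365 173 [590.9  58.5  94.5]
365 174 [589.1  59.9  89.1]
365 175 [590.4  58.9  87.9]
365 176 [589.6  59.4  83.8]
365 177 [574.1  72.2  58.6]
365 178 [575.2  71.2  57.1]
365 179 [579.3  67.8  59.9]
365 180 [580.   67.2  58. ]
365 181 [583.   64.7  59.2]
365 182 [585.3  62.7  59.5]
365 183 [586.1  62.1  57.5]
body
(205, 270) [604.2 -28.1 162.8]
(213, 278) [609.3 -28.3 162.9]
(220, 270) [607.8 -24.  162.9]
(190, 220) [607.5 -34.6 196.3]
(110, 130) [555.7 -31.1 199.9]
(190, 205) [604.3 -31.8 199.4]
[ 4.24266044e+00  2.49783151e+01  1.00414104e+02  5.70537077e-03
  5.45963179e+01 -8.51989486e+01] 0.6920261603854955
```

{"op": "arm_command", "data": {
  "motion": [
    {"offset":[0,0,0.005],"spin":0},
    {"offset":[0,0,0.004],"spin":0},
    {"offset":[0,0,0.003],"spin":0},
    {"offset":[0,0,0],"spin":0}
  ]
}}

```text
time_s: 4.8
ee_pos: [572.6, 54.1, 54.9]
ee_rot: [-180.0, -0.0, 179.4]
force: [-0.6, -0.4, -0.2]
gripper_width: 0.3
gripper_force: 0.0
```

```bash
python3 - <<'E'
from h import *
d=env.grab_frame('scene')[1]; s=env.state()
print(np.round(s['ee_pos'],1),np.round(s['force'],2))
P=np.array([[atd('scene',(u,v),d) for u in range(225,270)] for v in range(150,200)]).reshape(-1,3)
F=P[(abs(P[:,0]-589)<2.5)&(P[:,1]>30)&(P[:,1]<80)&(P[:,2]<110)&(P[:,2]>62)]
print('tip z',np.sort(F[:,2])[:8].round(1),'y',np.percentile(F[:,1],[2,98]))
t=P[(P[:,2]>67)&(P[:,2]<73)&(abs(P[:,0]-572)<32)]
print(np.sort(t[:,1]).round())
E
```

```text
[572.8  54.1  55.2] [ 0.1  -0.45 -0.37]
tip z [65.4 65.9 67.2 67.4 67.8 68.2 68.3 68.4] y [40.26389323 77.49760555]
[-10.   5.   6.  20.  20.  20.  20.  20.  21.  21.  21.  21.  21.  21.
  21.  21.  21.  21.  22.  22.  22.  22.  22.  22.  22.  22.  22.  22.
  22.  22.  23.  23.  23.  23.  23.  23.  23.  23.  23.  23.  23.  24.
  24.  24.  24.  24.  24.  24.  24.  24.  24.  24.  24.  24.  25.  25.
  25.  25.  25.  25.  25.  26.  26.  26.  26.  26.  26.  26.  26.  27.
  27.  27.  43.  43.  43.  43.  43.  43.  46.  47.  50.  52.  53.  53.
  54.  55.  56.  56.  57.  57.  60.  74.  76.  76.  77.  77.  77.  77.
  77.  77.  77.  78.  78.  78.  78.  78.  78.  79.  79.  79.  79.  79.
  79.  79.  80.  80.  80.  80.  80.  81.  81.  81.  81.  82.  82.  83.
  83.]
```

The cameras and the touch-free descent agree that the tip is about 27 mm higher than the state's z says; I go on by force.

{"op": "arm_command", "data": {
  "motion": [
    {"offset":[0,0,0.004],"spin":0},
    {"offset":[0,0,0.003],"spin":0},
    {"offset":[0,0,0.002],"spin":0},
    {"offset":[0,0,0],"spin":0}
  ]
}}

```text
time_s: 5.35
ee_pos: [572.7, 54.1, 46.4]
ee_rot: [180.0, -0.0, 179.4]
force: [-0.4, -0.7, 3.1]
gripper_width: 0.3
gripper_force: 1.1
```

{"op": "arm_command", "data": {
  "motion": [
    {"offset":[0,0,0.002],"spin":0},
    {"offset":[0,0,0],"spin":0}
  ]
}}

```text
time_s: 5.6
ee_pos: [572.7, 54.1, 44.5]
ee_rot: [180.0, -0.0, 179.4]
force: [-1.8, -0.1, 3.3]
gripper_width: 0.6
gripper_force: 1.5
```

{"op": "arm_command", "data": {
  "motion": [
    {"offset":[0,0,0.002],"spin":0},
    {"offset":[0,0,0.001],"spin":0},
    {"offset":[0,0,0],"spin":0}
  ]
}}

```text
time_s: 5.98
ee_pos: [572.7, 54.1, 41.4]
ee_rot: [180.0, -0.0, 179.4]
force: [-1.7, 0.2, 3.7]
gripper_width: 0.3
gripper_force: 2.2
```

{"op": "arm_command", "data": {
  "motion": [
    {"offset":[0,0,0.001],"spin":0},
    {"offset":[0,0,0],"spin":0}
  ]
}}

```text
time_s: 6.22
ee_pos: [572.8, 54.1, 40.7]
ee_rot: [180.0, -0.0, 179.4]
force: [-3.2, -0.2, 5.3]
gripper_width: 0.7
gripper_force: 3.2
```

{"op": "arm_command", "data": {
  "motion": [
    {"offset":[0,0,0.0005],"spin":0},
    {"offset":[0,0,0],"spin":0}
  ]
}}

```text
time_s: 6.48
ee_pos: [572.8, 54.1, 40.6]
ee_rot: [180.0, 0.0, 179.4]
force: [-3.5, -0.7, 9.5]
gripper_width: 0.5
gripper_force: 4.6
```

{"op": "arm_command", "data": {
  "motion": [
    {"offset":[0,0.003,0],"spin":0},
    {"offset":[0,0.005,0],"spin":0},
    {"offset":[0,0.006,0],"spin":0},
    {"offset":[0,0.006,0],"spin":0}
  ]
}}

```text
time_s: 6.98
ee_pos: [573.0, 74.0, 40.6]
ee_rot: [-180.0, 0.0, 179.4]
force: [-2.7, -0.2, 9.4]
gripper_width: 0.3
gripper_force: 4.5
```

{"op": "arm_command", "data": {
  "motion": [
    {"offset":[0,0.01,0],"spin":0},
    {"offset":[0,0.01,0],"spin":0},
    {"offset":[0,0.01,0],"spin":0},
    {"offset":[0,0.01,0],"spin":0},
    {"offset":[0,0.01,0],"spin":0}
  ]
}}

```text
time_s: 7.6
ee_pos: [573.6, 124.2, 40.6]
ee_rot: [-180.0, 0.0, 179.4]
force: [-3.7, -0.9, 7.9]
gripper_width: 0.5
gripper_force: 4.3
```

{"op": "arm_command", "data": {
  "motion": [
    {"offset":[0,0.01,0],"spin":0},
    {"offset":[0,0.01,0],"spin":0},
    {"offset":[0,0.01,0],"spin":0},
    {"offset":[0,0.01,0],"spin":0},
    {"offset":[0,0.005,0],"spin":0}
  ]
}}

```text
time_s: 8.22
ee_pos: [574.1, 169.6, 40.6]
ee_rot: [180.0, 0.0, 179.5]
force: [-2.8, -1.6, 9.0]
gripper_width: 0.1
gripper_force: 4.2
```

{"op": "arm_command", "data": {
  "motion": [
    {"offset":[0,0.008,0],"spin":0},
    {"offset":[0,0.008,0],"spin":0},
    {"offset":[0,0.006,0],"spin":0},
    {"offset":[0,0.004,0],"spin":0},
    {"offset":[0,0.002,0],"spin":0}
  ]
}}

```text
time_s: 8.85
ee_pos: [574.4, 197.3, 40.7]
ee_rot: [180.0, 0.0, 179.5]
force: [-2.1, -0.9, 7.7]
gripper_width: 0.5
gripper_force: 4.1
```

{"op": "arm_command", "data": {
  "motion": [
    {"offset":[0,0.003,0],"spin":0},
    {"offset":[0,0.003,0],"spin":0},
    {"offset":[0,0,0],"spin":0}
  ]
}}

```text
time_s: 9.22
ee_pos: [574.8, 202.3, 40.7]
ee_rot: [-179.9, 0.1, 179.5]
force: [-1.1, -3.8, 8.6]
gripper_width: 0.3
gripper_force: 4.1
```

{"op": "arm_command", "data": {
  "motion": [
    {"offset":[0,0.003,0],"spin":0},
    {"offset":[0,0.003,0],"spin":0},
    {"offset":[0,0,0],"spin":0}
  ]
}}

```text
time_s: 9.6
ee_pos: [575.5, 208.5, 40.7]
ee_rot: [-180.0, 0.1, 179.5]
force: [-0.7, -3.5, 6.6]
gripper_width: 0.3
gripper_force: 3.5
```

```bash
python3 - <<'E'
from h import *
p,d=env.grab_frame('scene'); s=env.state(); print(np.round(s['ee_pos'],1),np.round(s['force'],1))
k=cv2.resize(p[80:220,200:375],None,fx=4.2,fy=4.2,interpolation=cv2.INTER_CUBIC); cv2.imwrite('pics/s4.png',cv2.convertScaleAbs(k,alpha=1.6))
E
```

```text
[575.4 208.5  40.7] [-1.3 -4.6  7.1]
```

View pics/s4.png

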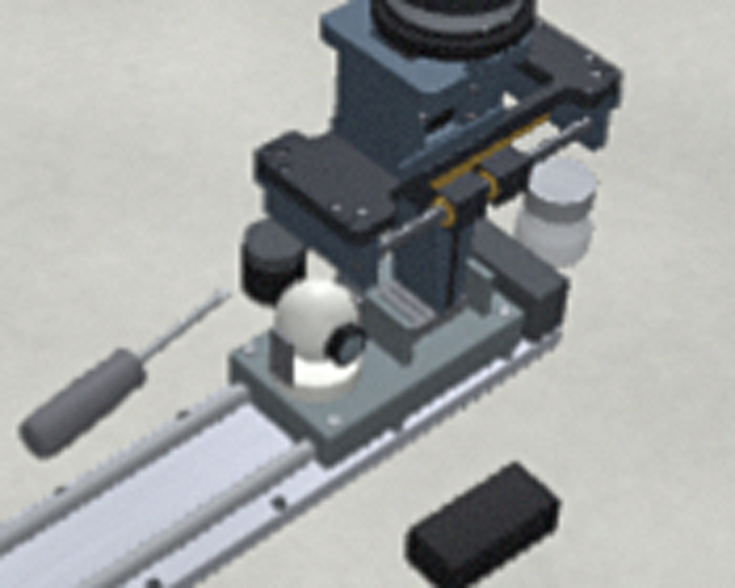

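The picture shows the carriage's leading edge at the dark end stop (around 530,325), with the fingers on the button near the leading bar. One small push will confirm it's home.

{"op": "arm_command", "data": {
  "motion": [
    {"offset":[0,0.002,0.0003],"spin":0},
    {"offset":[0,0.001,0],"spin":0},
    {"offset":[0,0,0],"spin":0}
  ]
}}

```text
time_s: 10.02
ee_pos: [575.7, 211.0, 40.6]
ee_rot: [-179.9, 0.2, 179.5]
force: [0.5, -5.0, 8.6]
gripper_width: 0.3
gripper_force: 4.2
```

{"op": "arm_command", "data": {
  "motion": [
    {"offset":[0,0.0015,0],"spin":0},
    {"offset":[0,0.0015,0],"spin":0},
    {"offset":[0,0,0],"spin":0}
  ]
}}

```text
time_s: 10.4
ee_pos: [575.8, 214.1, 40.6]
ee_rot: [-179.9, 0.2, 179.5]
force: [-0.7, -4.8, 9.0]
gripper_width: 0.2
gripper_force: 4.1
```

{"op": "arm_command", "data": {
  "motion": [
    {"offset":[0,0.0015,0],"spin":0},
    {"offset":[0,0.0015,0],"spin":0},
    {"offset":[0,0,0],"spin":0}
  ]
}}

```text
time_s: 10.78
ee_pos: [575.8, 215.7, 40.6]
ee_rot: [-179.8, 0.2, 179.5]
force: [0.1, -8.8, 9.4]
gripper_width: 0.5
gripper_force: 6.9
```

{"op": "arm_command", "data": {
  "motion": [
    {"offset":[0,0,-0.004],"spin":0},
    {"offset":[0,0,-0.006],"spin":0},
    {"offset":[0,-0.002,-0.02],"spin":0},
    {"offset":[0,0,-0.05],"spin":0},
    {"offset":[0,0,-0.06],"spin":0}
  ]
}}

```text
time_s: 11.4
ee_pos: [574.0, 216.1, 179.3]
ee_rot: [-180.0, -0.1, 179.4]
force: [1.4, 0.0, -0.3]
gripper_width: 0.2
gripper_force: 0.0
```

{"op": "arm_command", "data": {
  "motion": [
    {"offset":[0.05,0,-0.02],"spin":0},
    {"offset":[0.06,0,0],"spin":0},
    {"offset":[0.06,0,0],"spin":0},
    {"offset":[0.03,0,0],"spin":0},
    {"offset":[0,0,0],"spin":0}
  ]
}}

```text
time_s: 12.02
ee_pos: [372.9, 218.2, 199.6]
ee_rot: [180.0, 0.0, 179.5]
force: [0.1, -0.1, -0.3]
gripper_width: 0.2
gripper_force: 0.0
```

```bash
python3 - <<'E'
from h import *
p,d=env.grab_frame('scene'); s=env.state(); print(np.round(s['ee_pos'],1),np.round(s['force'],1))
P=np.array([[atd('scene',(u,v),d) for u in range(230,340)] for v in range(110,200)]).reshape(-1,3)
for y in range(180,252,3):
    b=P[(abs(P[:,1]-y)<1.5)&(abs(P[:,0]-573)<14)]; print(y,len(b),np.round(np.median(b[:,2]),1) if len(b) else '')
k=cv2.resize(p[80:220,200:375],None,fx=4.2,fy=4.2,interpolation=cv2.INTER_CUBIC); cv2.imwrite('pics/s5.png',cv2.convertScaleAbs(k,alpha=1.6))
E
```

```text
[374.6 218.4 199.8] [-0.5  0.3 -0.3]
180 1 60.0
183 11 59.0
186 11 58.2
189 13 58.4
192 9 57.5
195 14 58.1
198 12 57.1
201 14 58.7
204 9 58.0
207 12 58.2
210 13 57.9
213 12 58.0
216 12 59.0
219 8 58.5
222 19 61.5
225 45 64.7
228 10 70.0
231 2 68.8
234 0 
237 0 
240 0 
243 0 
246 0 
249 18 47.5
```

View pics/s5.png

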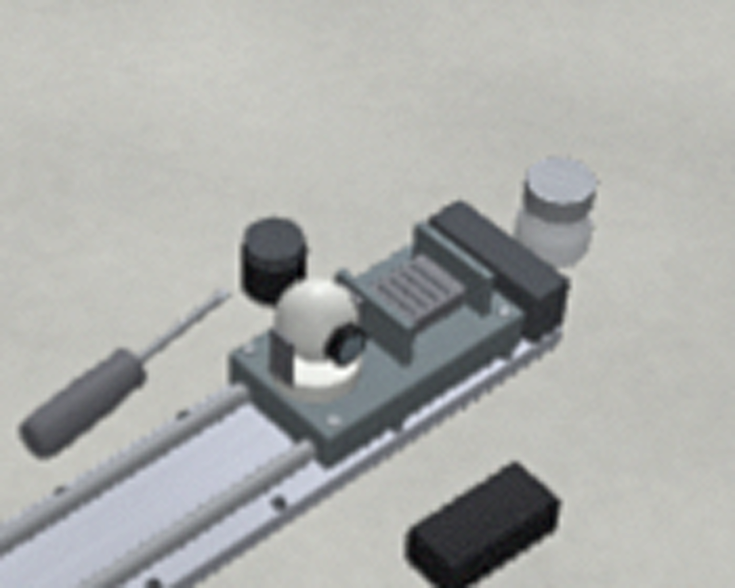

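The picture shows the carriage against the end stop (leading edge at about 525,320). The button measures 58 mm high, so it is fully up, and the loose things look undisturbed. The arm is clear.

```bash
python3 -c "
from workcell import env
print(env.job_done())"
```

```text
the job is handed in; nothing more can be done
None
```

The carriage is home against the end stop, with the button back up at 58 mm so it should be locked, and the arm is clear; I handed the job in at about 12 s, but no verdict came back. The reported tool height read about 27 mm too low near the carriage, so I pressed by force and camera instead.

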